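# Pin the mitad's lid hinge

### The arm

A 6-joint arm with a two-finger parallel gripper is mounted at the origin on the work surface. World frame = base frame: x ahead of the robot, y to its left, z up, the work surface at z = 0. Lengths are in m, angles in rad, forces in N, time in s.
With the tool pointing down it reaches from about 0.325 to 0.775 m from the base axis. Payload 5.5 kg.
Tool frame: the origin (TCP) lies between the finger pads; the fingertips stand 8 mm ahead of it and the grasp point (between the pads) lies 11 mm behind it (tcp_to_tips is the distance from the TCP to the fingertips, in m); z points along the fingers, y is the direction in which the jaws open and shut (so a half turn about z gives the same grasp; the last joint's range is limited). The gripper opens to 88 mm and grips with 3 to 60 N. Pads are 20 mm wide; open, the fingers measure 115 mm over their backs; the gripper's body (75 mm by 178 mm) begins 61 mm behind the grasp point.
Start: joints at [1.098, 0.091, 1.231, -0, 1.82, -0.057], TCP at [0.242, 0.549, 0.231] pointing down, gripper open.
Joint ranges: [-2.87, 2.87], [-0.86, 2.18], [0.17, 2.46], [-1.51, 4.65], [0.06, 2.69], [-2.65, 2.65]. Speed limits (rad/s): [2.57, 2.57, 3.01, 3.14, 3.14, 3.14].

### API

Orientations are given as a unit quaternion [w, x, y, z].
In Python, from bench import * gives the robot as it stands. Calls block until the motion is done:
- move_to(position, orientation): joint-space move of the TCP to a pose.
- move_l(position, speed=0.15, orientation=None): straight line of the TCP; orientation=None keeps the orientation; speed is the mean speed in m/s.
- movej(angles): joint-space move.
- gripper_open() and close(): open the fingers fully, or close them until they stop; the grip force is fixed at half the most.
- hold(seconds).
- inverse_kinematics(position, orientation): joint angles nearest the present ones, or None.
- state(): the state.
- get_image(name): name is "scene" or "top"; returns a dict with "frame" (400x640x3 uint8, blue, green, red), "depth" (400x640 float32, m along the optical axis (not along the pixel's ray), 0 where there is no reading), "camera_matrix" (3x3 intrinsics, pixels), "view" (4x4, takes a point from world to camera coordinates). Camera axes: x right, y up, looking along -z (the intrinsics and any distortion apply to the point x, -y, -z); pixel columns grow to the right and rows downward; lengths in m; the calibration is good to about 2 mm. A picture is of the moment at which its call begins.
A pose or a line that the arm cannot do raises IKError and nothing moves.
- job_done(): hands the job in, once; it reports no verdict.
The state is a dict: "time": time; "joint_pos": joint angles; "dq": joint speeds; "joint_torque": joint torques, N m; "ee_pos": TCP position; "ee_rot": TCP orientation; "ft_force": force on the tool from outside, world axes, zero at the start; "moment": the same for the moment, N m; "finger_gap": finger opening in m.
Only numpy, scipy, OpenCV 4.12 (cv2) and the standard library are available. Lean on these libraries where they do the work, as an engineer would, in place of code of your own. Each camera call takes 0.05 s, during which the arm holds its last target. There are 200 camera calls.

### The job

The mitad's lid has ridden up at its hinge and the hinge pin is out. Press the lid's brass hinge knuckle down until its hole lines up with the holes of the two steel knuckles beside it, then take the pin from the aluminium tray and thread it through all three knuckles until its collar rests against the outer one. Let go of it there, and do not disturb the two cups or the yellow ladle.

Things in the scene. Friction and masses are not known exactly. Their poses are not given: they have to be found in the camera images.
- mitad: Round red electric griddle, 520 mm across, with a low conical aluminium lid, fixed to the bench. Origin on the bench under the middle of the hinge line. Axes: x level, from hinge to griddle (centre 330 mm away, lid's edge 60 mm away); y level, along the hinge line; z up. The row of knuckles along y: steel at y = -34 mm, brass (the lid's) at 0, steel at +34 mm. The pin may enter from either end
- hinge (a point): Nominal middle of the hinge line, 115 mm above the bench; axes as the mitad's. The two steel knuckles sit on one rigid bracket bolted in slots: true to this point in x, y and yaw, but both their holes lie together anywhere from 10 mm below to 10 mm above it. That height is not given: feel or see their flat tops, clear from above, 17 mm over the holes' centres; they do not give way
- row_end (a point): Nominal mouth of the steel knuckle at the mitad's -y end (42 mm from the hinge point along -y, at its height; true height as said there). All three knuckles are alike: blocks 34 mm along x, 16 mm along y, 34 mm tall, flat-topped, with a 15.5 mm round hole along y through the middle (mouths chamfered 2 mm). 18 mm of air between neighbours. Axes as the mitad's
- lid_knuckle (a point): Hole centre of the lid's brass knuckle, 17 mm below its flat top; it starts 8 to 37 mm too high. A strap joins it to the lid, which turns stiffly about its far rim, 595 mm away, so the knuckle moves practically straight up and down, 100 to 150 mm over the bench: 4 to 6 N down on its top lowers it, 7 to 9 N lifts it, and it stays where left. Axes as the mitad's, tilted up to 0.085 rad
- pin_handle (a point): Centre of the hinge pin's black flat-sided handle, a block 34 mm along the pin (x), 14 mm wide (y), 30 mm tall (z); the pin lies flat in the tray. x points from handle to tip. On the axis: from 17 mm ahead of this point a steel collar, 24 mm across, 5 mm thick; from 22 mm ahead a steel shaft 12 mm thick, 107 mm long, its last 12 mm tapering to 6 mm. 0.13 kg, balanced near the handle's front end
- pin_seat (a point): Point on the pin's axis 64 mm ahead of the handle's centre (42 mm ahead of the collar's front face). It comes to the middle of the hinge line, inside the brass knuckle, when the pin is fully home from either end. Axes as the pin handle's
- tray: Fixed aluminium tray, 160 x 230 mm, rim 14 mm tall, floor 3 mm thick, on which the pin lies; origin under its centre, on the bench
- cup0_c (a point): Centre of a white ceramic cup, 66 mm across, 50 mm tall, standing on the bench; leave it alone
- cup1_c (a point): Centre of the other white ceramic cup, the same size; leave it alone
- ladle_grip (a point): Handle of the yellow plastic ladle, 220 mm long, lying on the bench this side of the hinge; leave it alone
- pin: The hinge pin as a whole; origin on its underside at the joint of handle and collar, axes as the pin handle's
Not all that is in view belongs to the job. Of the things that look like the pin, the middle-sized one is meant.

How it is judged:
By the outcome, as a careful person would: the job done as asked, in the order asked, and still so for the second after the job is handed in, with the robot touching nothing.
It also fails if it takes over 64 s, if anything falls off the work surface, if the arm or the gripper's body presses on something with over 40 N, if the wrist force passes 120 N, or if a joint passes its speed limit or range.

## Working session

There is one attempt and no reset: what is moved stays moved. The work goes in short steps, each a Python script; the robot and the scene stay as the last script left them, time stands still between calls to the robot, and variables do not carry over. Pictures are saved under pics/ and viewed, about 8 in all and at most 12, crops included, and the job is handed in when it is done.

```bash
ls; mkdir -p pics; cat > h.py <<'E'
from bench import *
import numpy as np, cv2
def pts(im):
    d=im["depth"].astype(float);K=np.array(im["camera_matrix"]);V=np.array(im["view"])
    v,u=np.mgrid[:d.shape[0],:d.shape[1]]
    c=np.stack([(u-K[0,2])/K[0,0]*d,-(v-K[1,2])/K[1,1]*d,-d,np.ones_like(d)],-1)
    p=(c@np.linalg.inv(V).T)[...,:3]; p[d<=0]=np.nan
    return p
def ray(im,u,v,z):
    K=np.array(im["camera_matrix"]);V=np.linalg.inv(np.array(im["view"]))
    r=V[:3,:3]@np.array([(u-K[0,2])/K[0,0],-(v-K[1,2])/K[1,1],-1]);o=V[:3,3]
    return o+r*(z-o[2])/r[2]
E
python3 - <<'E'
from h import *
s=state();print({k:np.round(v,3) for k,v in s.items()})
for n in("top","scene"):
    im=get_image(n);cv2.imwrite(f"pics/{n}0.png",im["frame"]);np.save(f"{n}0.npy",im,allow_pickle=True)
    print(n,im["camera_matrix"],np.round(np.linalg.inv(im["view"]),3),im.keys())
E
```

```text
pics
{'time': np.float64(0.0), 'joint_pos': array([ 1.098,  0.092,  1.232, -0.   ,  1.82 , -0.057]), 'dq': array([ 0.   ,  0.001, -0.001,  0.   ,  0.001, -0.003]), 'joint_torque': array([-2.0000e-03, -4.4645e+01, -4.0645e+01,  7.0000e-02,  2.9000e-02,
       -0.0000e+00]), 'ee_pos': array([0.242, 0.549, 0.23 ]), 'ee_rot': array([-0.   ,  0.206,  0.978, -0.001]), 'ft_force': array([-0.312,  0.018,  0.233]), 'moment': array([-0.051, -0.034, -0.023]), 'finger_gap': np.float64(0.088)}
top [[425.14615055   0.         319.04495545]
 [  0.         425.14615055 201.93611184]
 [  0.           0.           1.        ]] [[ 0.021  0.991 -0.131  0.342]
 [-1.     0.019 -0.014 -0.115]
 [-0.011  0.131  0.991  1.343]
 [ 0.     0.     0.     1.   ]] dict_keys(['frame', 'depth', 'camera_matrix', 'view'])
scene [[381.7101751    0.         318.9038715 ]
 [  0.         381.7101751  188.62749638]
 [  0.           0.           1.        ]] [[ 0.87  -0.35   0.346  0.847]
 [ 0.492  0.59  -0.64  -0.768]
 [ 0.02   0.727  0.686  0.784]
 [ 0.     0.     0.     1.   ]] dict_keys(['frame', 'depth', 'camera_matrix', 'view'])
```

View pics/top0.png

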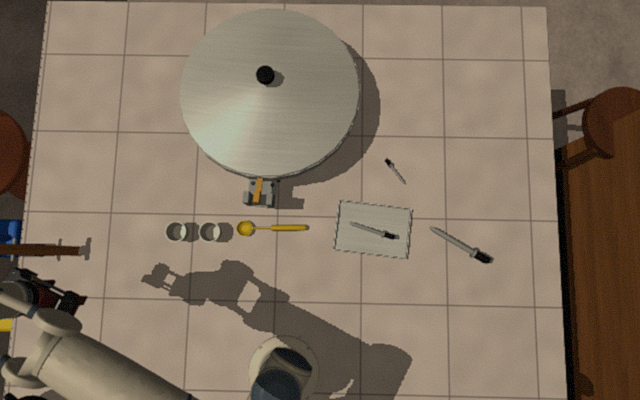

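View pics/scene0.png

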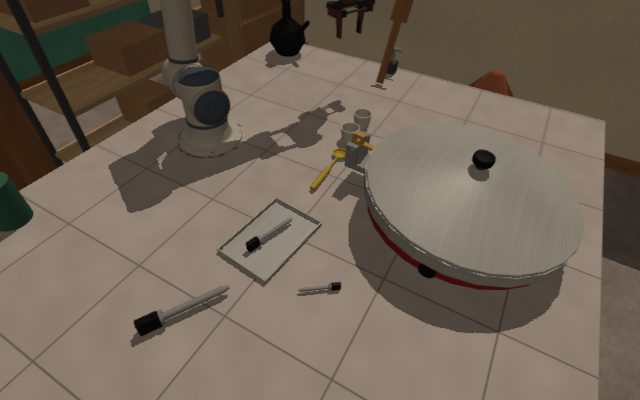

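Three pin-like things in the top view: small one (395,170), one in the tray (375,231), and large one (462,245). The tray one is middle-sized and lies in the tray, so it fits. I'll confirm it in a crop, with the hinge alongside.

```bash
python3 - <<'E'
from h import *
T=np.load("top0.npy",allow_pickle=True).item();S=np.load("scene0.npy",allow_pickle=True).item()
a=cv2.resize(T["frame"][195:265,330:500],None,fx=4.7,fy=4.2,interpolation=cv2.INTER_CUBIC)
b=cv2.resize(T["frame"][165:215,230:290],(400,300),interpolation=cv2.INTER_CUBIC)
c=cv2.resize(S["frame"][125:175,335:395],(400,300),interpolation=cv2.INTER_CUBIC)
o=np.vstack([cv2.resize(a,(800,290)),np.hstack([b,c])]);cv2.imwrite("pics/crop1.png",o)
P=pts(T)
np.set_printoptions(linewidth=250,precision=0,suppress=True)
print("z mm hinge top");print(P[174:212:2,236:290:2,2]*1000)
print("z tray pin");print(P[218:244,348:402:2,2]*1000)
E
```

```text
z mm hinge top
[[  0. 105. 120. 125. 135. 141. 138. 139. 139. 145. 144. 143. 144. 142. 143. 147. 148. 143. 145. 145. 143. 144. 144. 140. 139. 138. 139.]
 [ -1.  -2.   4.   7. 110. 121. 129. 132. 133. 137. 134. 139. 135. 138. 139. 139. 138. 140. 139. 137. 138. 138. 135. 131. 126. 126. 115.]
 [  4.   3.   1.   2.   3.   5.   2. 103. 103. 108. 112. 123. 122. 127. 119. 117. 121. 123. 123. 124. 119. 113. 111. 110. 104.   3.   2.]
 [ -2.   5.   0.  -1.  -1.  -3.   1.  64.  59.  64.  62. 127. 123. 124.  62.  65.  66.  65.  60.  59.  64.  55.  48.   0.  -6.  -1.   1.]
 [ -0.   2.   1.  -0.  -2.   1.  -2.  60.  69.  70.  60. 130. 124. 126.  62.  64.  65.  59.  68.  61.  62.   1.   6.   3.  -1.  -4.  -2.]
 [  0.   4.   1.   3.  -1.   0.   5.  57.  68.  66.  67. 126. 121. 124.  62.  65.  64.  nan  67.  73.  66.   1.   1.  -1.  -2.   4.  -5.]
 [ -2.   3.  -0.  -0.   1.  -1.   2.  66.  60.  64.  64. 129. 126. 119.  62.  61.  63.  65.  66.  59.  66.  -0.   3.   1.   6.   1.   1.]
 [ -0.   5.  -5.  -2.  -2.   2.   2.  61.  65.  62. 126. 123. 122.  69.  66.  63.  64.  64.  63.  64.  61.   3.   2.  -
[... 3735 characters left out ...]
  1. 13. 33. 30. 36.  5.  4.  3.]
 [-1.  4.  4.  5.  7. -0.  4.  8.  6.  7. -4.  8.  5. -0.  7.  3.  4.  2.  3.  3.  5. 10. 25. 32. -4.  6.  1.]
 [ 8.  0. nan  5.  4.  5. 11.  7. -1.  6.  5.  5. -1.  3.  4.  5.  3.  2.  4.  6.  3. -0. -1.  7.  4.  5.  4.]
 [ 2.  2.  5. -3.  3.  3.  4.  1.  4. -1.  3. 10.  3.  6.  2.  5.  4.  7.  4.  3.  7.  7.  3.  0. 10.  8. -1.]
 [ 7.  0.  9.  6.  6. -0.  2.  1. -0.  7.  6.  7. -0.  0.  4.  1.  5.  4.  0.  5.  5.  8.  8.  3.  3.  5.  3.]
 [ 2.  4.  3.  3.  4.  8.  5.  3.  5.  2.  2. 10.  5.  2.  1.  3.  2. -3.  2.  3.  6.  9.  5.  1.  4. -1.  4.]
 [ 4.  5.  3.  0.  3.  7.  3.  3.  0.  1. -1.  0. -3.  7.  4.  4.  0.  6.  2.  7.  1.  2. -2.  4.  3.  1. -1.]]
```

View pics/crop1.png

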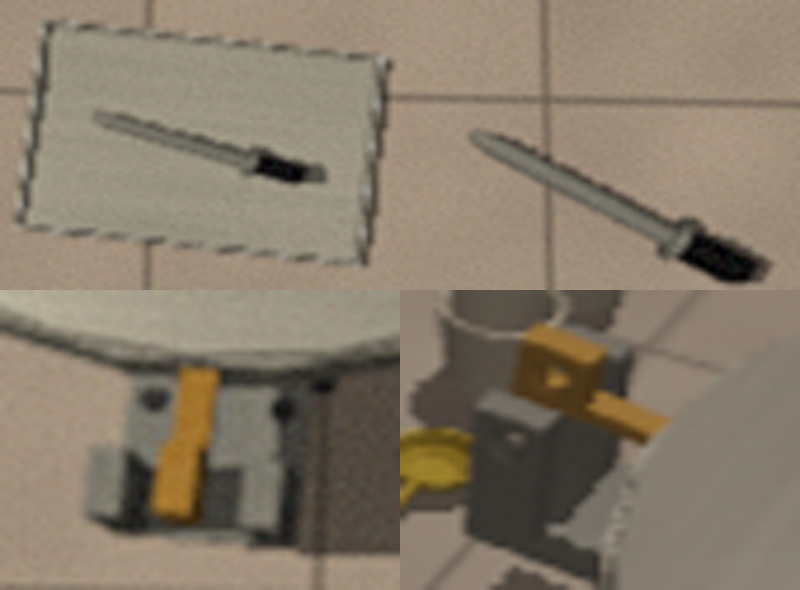

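Crop: the tray pin has its black handle on the right (image about (391,236)) and its tip to the left (350,223). It is clearly smaller than the big pin on the bench, so it is the right one. The hinge crop shows the brass knuckle above and between the two steel ones. Next I'll measure.

```bash
python3 - <<'E'
from h import *
np.set_printoptions(precision=4,suppress=True,linewidth=150)
T=np.load("top0.npy",allow_pickle=True).item();S=np.load("scene0.npy",allow_pickle=True).item()
P=pts(T);Q=pts(S)
hsv=cv2.cvtColor(T["frame"],cv2.COLOR_BGR2HSV)
def box(m): r=np.zeros(m.shape,bool);return r
V,U=np.mgrid[:400,:640]
def reg(a,b,c,d): return (U>=a)&(U<b)&(V>=c)&(V<d)
def cast(m,z): 
    v,u=np.nonzero(m);return np.array([ray(T,a,b,z)[:2] for a,b in zip(u,v)])
br=(hsv[...,0]>10)&(hsv[...,0]<28)&(hsv[...,1]>150)
for n,m in dict(L=reg(240,252,186,206)&(P[...,2]>.122),R=reg(264,278,186,208)&(P[...,2]>.122),B=reg(248,266,185,206)&(P[...,2]>.140)).items():
    z=np.median(P[m][:,2]);c=cast(m,z);r=cv2.minAreaRect((c*1000).astype(np.float32))
    print(n,m.sum(),"z",z,"c",c.mean(0),"rect",r)
# scene-camera heights: 
hs=cv2.cvtColor(S["frame"],cv2.COLOR_BGR2HSV)
for n,c,zr in (("steel+brass",None,None),):
    near=(np.abs(Q[...,0]-.66)<.12)&(np.abs(Q[...,1]-.05)<.1)
    b=(hs[...,0]>10)&(hs[...,0]<28)&(hs[...,1]>150)&reg(335,395,125,175)
    print("brass scene z pct",np.percentile(Q[b&(Q[...,2]>.1)][:,2],[50,70,80,90,95]), np.median(Q[b&(Q[...,2]>.145)],0))
    s=reg(335,375,135,170)&~b&(Q[...,2]>.122)&(Q[...,2]<.145); print("steel scene",s.sum(),np.median(Q[s],0))
# pin
m=reg(340,404,214,244)&(P[...,2]>.014)
k=m&(hsv[...,2]<60)
c=cast(m,.020);mu=c.mean(0);w,vec=np.linalg.eigh(np.cov(c.T));d=vec[:,1]*np.sign(vec[1,1])
sh=reg(340,384,214,244)&(P[...,2]>.014)&(P[...,2]<.0285)
cs=cast(sh,.021);l=cv2.fitLine((cs*1000).astype(np.float32),cv2.DIST_HUBER,0,.01,.01).ravel();
h=reg(380,402,225,244)&(P[...,2]>.0265);ch=cast(h,.032);
print("shaft line",l,"pin pca",mu,d,"handle top c",ch.mean(0),h.sum(),"dark",cast(k,.032).mean(0),k.sum(),"z handle",np.median(P[h][:,2]),"z shaft",np.median(P[sh][:,2]))
t=((c-mu)@d);print("extent",t.min(),t.max(),"ends",mu+d*t.min(),mu+d*t.max())
print("handle rect",cv2.minAreaRect((ch*1000).astype(np.float32)))
q=reg(200,330,175,260)&(Q[...,2]>.012)&(hs[...,2]<60)&(np.abs(Q[...,0]-mu[0])<.1)&(np.abs(Q[...,1]-mu[1])<.1)
print("handle scene",q.sum(),np.median(Q[q],0),np.percentile(Q[q][:,2],[10,50,90]))
tr=[(340,200),(413,208),(408,259),(333,253)]
print("tray corners",[ray(T,*p,.014)[:2] for p in tr])
E
```

```text
L 73 z 0.13348536004554012 c [0.5141 0.1134] rect ((514.555419921875, 113.379150390625), (17.209854125976562, 34.94053268432617), 84.33795928955078)
R 74 z 0.13333788827874504 c [0.5099 0.0457] rect ((510.1129455566406, 44.95296096801758), (18.19382095336914, 35.20943069458008), 85.81416320800781)
B 78 z 0.1531283593337952 c [0.5134 0.079 ] rect ((513.1102294921875, 79.3763427734375), (17.524568557739258, 35.097103118896484), 86.56181335449219)
brass scene z pct [0.1302 0.1451 0.1502 0.1523 0.1532] [0.5147 0.0739 0.1513]
steel scene 192 [0.5267 0.0379 0.1342]
shaft line [   0.308     0.9514  438.7675 -244.7222] pin pca [ 0.4318 -0.2692] [0.2876 0.9578] handle top c [ 0.4183 -0.3122] 60 dark [ 0.4163 -0.3146] 48 z handle 0.03262356396486299 z shaft 0.022663456593144393
extent -0.06691568010561856 0.07876851598462987 ends [ 0.4126 -0.3333] [ 0.4545 -0.1938]
handle rect ((419.67059326171875, -308.3232727050781), (48.158084869384766, 15.512773513793945), 69.14833068847656)
handle scene 118 [ 0.4202 -0.3193  0.0288] [0.0159 0.0288 0.0349]
tray corners [array([ 0.5249, -0.1622]), array([ 0.5039, -0.3916]), array([ 0.3449, -0.3748]), array([ 0.3585, -0.1428])]
```

```bash
cat >> h.py <<'E'
from scipy.spatial.transform import Rotation as R
def quat(ax):  # tool down, tool x along ax (horizontal)
    x=np.array([ax[0],ax[1],0]);x/=np.linalg.norm(x);z=np.array([0,0,-1.]);
    q=R.from_matrix(np.c_[x,np.cross(z,x),z]).as_quat();return [q[3],*q[:3]]
PSI=-.066; H=np.array([.512,.0795])
def ax(psi): return np.array([np.cos(psi),np.sin(psi)]),np.array([-np.sin(psi),np.cos(psi)])
def st():
    s=state();return np.array(s["ee_pos"]),np.array(s["ft_force"]),s["time"]
def guarded(d,dist,step=.001,thr=4,speed=.02,f0=None):
    d=np.array(d,float);p,f,_=st();f0=f if f0 is None else f0;log=[]
    for i in range(int(round(dist/step))):
        move_l(list(p+d*step*(i+1)),speed)
        q,f,t=st();log.append((q@d,(f-f0)@d))
        if -(f-f0)@d>thr: return True,q,f-f0,log
    return False,q,f-f0,log
E
python3 - <<'E'
from h import *
np.set_printoptions(precision=4,suppress=True,linewidth=150)
ex,ey=ax(PSI)
for s in(1,-1):
    for p in([*H,.17],[.416,-.316,.05]):
        for a in (ex,np.array([.3,.954])): print(s,p,np.round(inverse_kinematics(p,quat(s*a)),2))
close()
p=H-ey*.034
move_to([*p,.165],quat(ex)); print(st())
move_l([*p,.147],.08)
ok,q,f,log=guarded([0,0,-1],.012,.001,5)
print(ok,q,f,np.array(log)[-4:],st()[2],state()["finger_gap"])
move_l([*p,.165],.1)
E
```

```text
1 [np.float64(0.512), np.float64(0.0795), 0.17] [ 0.09 -0.13  1.56 -0.    1.72  1.73]
1 [np.float64(0.512), np.float64(0.0795), 0.17] [ 0.09 -0.13  1.56 -0.    1.72  0.39]
1 [0.416, -0.316, 0.05] [-0.71 -0.08  1.72 -0.    1.5   0.92]
1 [0.416, -0.316, 0.05] [-0.71 -0.08  1.72 -0.    1.5  -0.41]
-1 [np.float64(0.512), np.float64(0.0795), 0.17] [ 0.09 -0.13  1.56 -0.    1.72 -1.42]Traceback (most recent call last):
  File "<stdin>", line 6, in <module>
    return _wrapfunc(a, 'round', decimals=decimals, out=out)
    return _wrapit(obj, method, *args, **kwds)
    result = getattr(arr, method)(*args, **kwds)
TypeError: unsupported operand type(s) for *: 'NoneType' and 'float'
```

```bash
python3 - <<'E'
from h import *
np.set_printoptions(precision=4,suppress=True,linewidth=150)
ex,ey=ax(PSI)
close()
p=H-ey*.034
move_to([*p,.165],quat(-ex)); print(st())
move_l([*p,.147],.08)
ok,q,f,log=guarded([0,0,-1],.012,.001,5)
print(ok,q,f,np.array(log)[-4:],st()[2],state()["finger_gap"])
move_l([*p,.165],.1)
# side probes of the steel -x faces
for y in(-.034,.034):
    b=H+ey*y-ex*.040
    move_l([*(H+ey*y-ex*.045),.165],.15); move_l([*b,.122],.12); 
    ok,q,f,log=guarded([*ex,0],.018,.001,4)
    d=q[:2]-H; print(y,ok,"x",d@ex,"y",d@ey,"f",f@[*ex,0],np.array(log)[-3:],st()[2])
    move_l([*b,.122],.1); move_l([*(H+ey*y-ex*.045),.165],.12)
print(st()[2])
E
```

```text
(array([0.5098, 0.0463, 0.1651]), array([ 0.1507, -0.272 ,  0.3382]), 3.5)
True [0.5093 0.0458 0.1412] [-1.8631  1.4614  8.0481] [[-0.1427  0.3717]
 [-0.1417  0.0962]
 [-0.1412 -2.7374]
 [-0.1412 -8.0481]] 5.3917 0.0006132575204935988
-0.034 True x -0.0287119108232181 y -0.03404559756761043 f -5.3592810131189115 [[ 0.4758 -0.1515]
 [ 0.4768 -0.2153]
 [ 0.4769 -5.3593]] 9.75
0.034 True x -0.02874990826978099 y 0.03352102273232387 f -5.351022186873308 [[ 0.4756  0.4181]
 [ 0.4766 -0.2804]
 [ 0.4769 -5.351 ]] 14.6417
15.4167
```

```bash
python3 - <<'E'
from h import *
np.set_printoptions(precision=4,suppress=True,linewidth=150)
ex,ey=ax(PSI)
p=H-ex*.0008
move_l([*p,.167],.15); f0=st()[1]
move_l([*p,.1425],.04); print(st())
for z in np.arange(.1415,.1375,-.0005):
    move_l([*p,z],.02); q,f,t=st()
    print(z,q[2],(f-f0)[2])
    if q[2]<.1413: break
move_l([*p,.165],.12)
# on to the pin
d=np.array([.303,.953]);g=np.array([.416,-.316])+d*.002
gripper_open()
move_to([*g,.09],quat(d));print(st()[2])
for n in("top","scene"):
    im=get_image(n);np.save(f"{n}1.npy",im,allow_pickle=True);P=pts(im);X=(P[...,:2]-H)@np.c_[ex,ey]
    for k in(-.034,0,.034):
        m=(abs(X[...,0])<.013)&(abs(X[...,1]-k)<.006)&(P[...,2]>.125);print(n,k,m.sum(),np.median(P[m][:,2]) if m.any() else None)
T=np.load("top1.npy",allow_pickle=True).item();S=np.load("scene1.npy",allow_pickle=True).item()
o=np.hstack([cv2.resize(T["frame"][170:270,320:430],(400,364),interpolation=cv2.INTER_CUBIC),cv2.resize(S["frame"][125:175,335:395],(400,364),interpolation=cv2.INTER_CUBIC)])
cv2.imwrite("pics/c2.png",o)
E
```

```text
(array([0.5115, 0.0794, 0.1421]), array([-0.0011, -0.2572,  0.3992]), 16.7)
0.1415 0.14158141064413357 1.5235361265228882
0.141 0.14144525954621154 4.299102792616212
0.14049999999999999 0.14097782465329337 4.676662428066935
20.7
top -0.034 36 0.13380561978251548
top 0 37 0.13309700357062426
top 0.034 39 0.1331911097917744
scene -0.034 24 0.13344315681969227
scene 0 21 0.13346585838142433
scene 0.034 20 0.13277281875533448
```

View pics/c2.png

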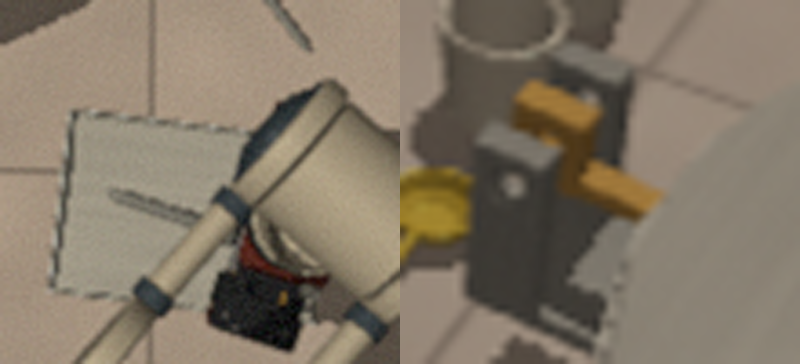

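The crop shows the brass knuckle flush with the steel ones. Top-view heights are 133.1 mm against 133.2 and 133.8, and the gripper straddles the handle. Now grasp.

```bash
python3 - <<'E'
from h import *
np.set_printoptions(precision=4,suppress=True,linewidth=150)
ex,ey=ax(PSI)
d=np.array([.303,.953]);g=np.array([.416,-.316])+d*.002
f0=st()[1]
move_l([*g,.025],.15);print(st()[1]-f0); move_l([*g,.014],.04);print(st()[:2]);z0=st()[0][2]
close();print("gap",state()["finger_gap"],st()[1]-f0)
move_l([*g,.10],.15);print("gap",state()["finger_gap"],st()[1]-f0)
c=H-ex*.0008
move_to([*(c-ey*.192),.1122],quat(ey));print(st(),z0)
for n in("top","scene"):
    im=get_image(n);np.save(f"{n}2.npy",im,allow_pickle=True)
T=np.load("top2.npy",allow_pickle=True).item();S=np.load("scene2.npy",allow_pickle=True).item()
P=pts(T)
X=(P[...,:2]-c)@np.c_[ex,ey]
m=(abs(X[...,0])<.025)&(X[...,1]<-.055)&(X[...,1]>-.155)&(P[...,2]>.09)&(P[...,2]<.135)
v,u=np.nonzero(m);C=np.array([ray(T,a,b,.119)[:2] for a,b in zip(u,v)]);Y=(C-c)@np.c_[ex,ey]
k=np.polyfit(Y[:,1],Y[:,0],1);print("top: x at y=-.07,-.15",np.polyval(k,[-.07,-.15]),"y range",Y[:,1].min(),Y[:,1].max(),m.sum(),"ztop near/far",[np.median(P[m&(abs(X[...,1]-y)<.012)][:,2]) for y in(-.08,-.095,-.11,-.125,-.14)])
o=np.hstack([cv2.resize(T["frame"][165:235,240:330],(400,311),interpolation=cv2.INTER_CUBIC),cv2.resize(S["frame"][115:205,275:391],(400,311),interpolation=cv2.INTER_CUBIC)])
cv2.imwrite("pics/c3.png",o)
E
```

```text
[-0.848  -1.5888 -0.6335]
(array([ 0.4165, -0.3141,  0.0139]), array([ 0.4594, -0.3719,  0.6965]))
gap 0.013753270976968095 [-0.528 -0.745 -0.986]
gap 0.013495640778430957 [-0.9743 -1.0202 -1.9752]
(array([ 0.4981, -0.1127,  0.1114]), array([ 0.1763, -0.0996, -0.8933]), 24.5333) 0.013918869111754485
top: x at y=-.07,-.15 [0.0003 0.0004] y range -0.15169684447998263 -0.06626376245547953 74 ztop near/far [np.float64(0.12115876498918321), np.float64(0.1219779141320072), np.float64(0.11793873232189167), np.float64(0.12107212200358197), np.float64(0.12136777580074654)]
```

View pics/c3.png

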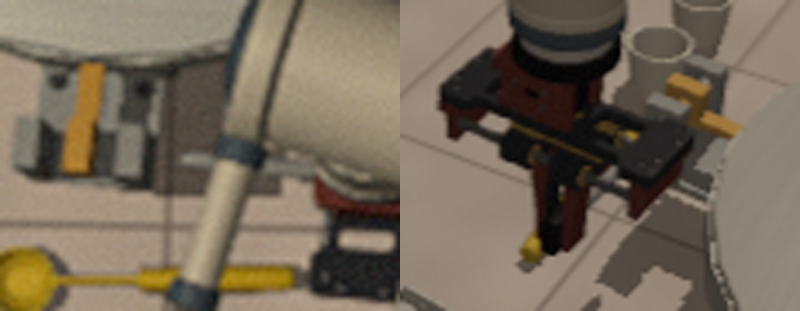

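Pin is level and aligned: shaft top is about 121 mm, lateral offset from the row within 0.5 mm. Insert with force-guided correction.

```bash
cat > ins.py <<'E'
from h import *
np.set_printoptions(precision=4,suppress=True,linewidth=150)
ex,ey=ax(PSI)
E3=np.array([[*ex,0],[*ey,0],[0,0,1]])
def run(y0,y1,step,off,f0,speed=.05,stop=10):
    y=y0;last=None
    while y<y1:
        y=min(y+step,y1); p=H+ex*off[0]+ey*y
        move_l([*p,off[1]],speed); q,f,t=st(); f=E3@(f-f0)
        e=E3@(q-[*H,0])
        print("%.3f e %s f %s t %.1f"%(y,np.round(e,4),np.round(f,1),t))
        if -f[1]>stop: return y,True
        off[0]+=np.clip(.00008*f[0],-.0005,.0005) if abs(f[0])>1.5 else 0
        off[1]+=np.clip(.00008*f[2],-.0005,.0005) if abs(f[2])>1.5 else 0
    return y,False
E
python3 - <<'E'
from ins import *
off=[-.0005,.1129]
move_l([*(H+ex*off[0]-ey*.178),off[1]],.06);f0=st()[1];print(st())
y,hit=run(-.178,-.05,.004,off,f0)
print(y,hit,off)
E
```

```text
(array([ 0.4998, -0.098 ,  0.113 ]), array([-0.3498, -0.068 , -0.9421]), 25.0167)
-0.174 e [-0.0005 -0.1738  0.1129] f [ 0.4  0.2 -0.7] t 25.3
-0.170 e [-0.0005 -0.1698  0.1129] f [ 0.5 -0.4 -1.3] t 25.5
-0.166 e [-0.0005 -0.1658  0.1129] f [ 0.   0.2 -0.4] t 25.8
-0.162 e [-0.0005 -0.1618  0.1129] f [ 1.2 -0.2  0.3] t 26.0
-0.158 e [-0.0005 -0.1578  0.1129] f [ 0.1  0.2 -0. ] t 26.3
-0.154 e [-0.0005 -0.1538  0.1129] f [ 0.2 -0.  -0.2] t 26.5
-0.150 e [-0.0005 -0.1498  0.1129] f [ 0.3  1.1 -1. ] t 26.8
-0.146 e [-0.0005 -0.1458  0.1129] f [0.6 0.4 0. ] t 27.0
-0.142 e [-0.0005 -0.1418  0.1129] f [-0.6  0.1 -0.4] t 27.3
-0.138 e [-0.0005 -0.1378  0.1129] f [ 0.3 -0.3 -0.7] t 27.5
-0.134 e [-0.0005 -0.1338  0.1129] f [ 0.7 -0.4 -0.3] t 27.8
-0.130 e [-0.0005 -0.1298  0.1129] f [ 0.2 -0.2 -0.6] t 28.0
-0.126 e [-0.0005 -0.1258  0.1129] f [-0.  -0.8 -1.4] t 28.3
-0.122 e [-0.0005 -0.1218  0.1129] f [ 0.8 -0.  -0.1] t 28.5
-0.118 e [-0.0005 -0.1178  0.1129] f [ 1.  -0.1  1. ] t 28.8
-0.114 e [-0.0005 -0.1138  0.1129] f [ 0.3 -0.9  0.2] t 29.0
-0.110 e [-0.0005 -0.1098  0.1129] f [ 1.  -0.4 -0.4] t 29.3
-0.106 e [-0.0005 -0.1058  0.1129] f [0.9 0.4 0.3] t 29.5
-0.102 e [-0.0005 -0.1018  0.1129] f [ 0.5 -0.1 -0.6] t 29.8
-0.098 e [-0.0005 -0.0978  0.1129] f [ 0.4 -0.1 -0.3] t 30.0
-0.094 e [-0.0005 -0.0938  0.1129] f [ 1.5  0.1 -0. ] t 30.3
-0.090 e [-0.0005 -0.0898  0.1129] f [ 0.2  0.4 -0.6] t 30.5
-0.086 e [-0.0005 -0.0858  0.1129] f [-0.2  0.1 -0.9] t 30.8
-0.082 e [-0.0005 -0.0818  0.1129] f [-0.   0.6 -0.8] t 31.0
-0.078 e [-0.0005 -0.0778  0.1129] f [ 0.8 -0.4  0.1] t 31.3
-0.074 e [-0.0005 -0.0738  0.1129] f [ 0.2  0.6 -0.3] t 31.5
-0.070 e [-0.0005 -0.0698  0.1129] f [ 0.7 -0.2  0.6] t 31.8
-0.066 e [-0.0005 -0.0658  0.1129] f [0.8 0.2 0.1] t 32.0
-0.062 e [-0.0005 -0.0618  0.1129] f [ 1.  -1.2 -0.3] t 32.3
-0.058 e [-0.0005 -0.0612  0.113 ] f [ -0.2 -11.7  -0.5] t 32.5
-0.057999999999999885 True [-0.0005, 0.1129]
```

Fully in, and the collar stopped it at -61 mm as predicted. Now take up the load, release, retreat and look.

```bash
python3 - <<'E'
from ins import *
p=H-ex*.0005-ey*.0612
move_l([*p,.1129],.03); move_l([*p,.1120],.02); print(st()[1],st()[2])
gripper_open(); print(state()["finger_gap"],st()[1]); 
move_l([*p,.20],.1); print(st())
move_to([.42,-.25,.25],quat([.3,.95])); 
for n in("top","scene"):
    im=get_image(n);np.save(f"{n}3.npy",im,allow_pickle=True)
print(st()[2])
T=np.load("top3.npy",allow_pickle=True).item();S=np.load("scene3.npy",allow_pickle=True).item()
P=pts(T);X=(P[...,:2]-H)@np.c_[ex,ey]
for y in(-.081,-.075,-.064,-.055,-.045,-.034,-.017,0,.017,.034,.05,.06):
    m=(abs(X[...,0])<.005)&(abs(X[...,1]-y)<.004)&(P[...,2]>.03); print(y,m.sum(),np.median(P[m][:,2]) if m.any() else None)
m=(abs(X[...,0])<.02)&(abs(X[...,1])<.12)&(P[...,2]>.09);print("row y range",X[m][:,1].min(),X[m][:,1].max())
o=np.hstack([cv2.resize(T["frame"][165:245,220:310],(400,355),interpolation=cv2.INTER_CUBIC),cv2.resize(S["frame"][115:195,300:390],(400,355),interpolation=cv2.INTER_CUBIC)])
cv2.imwrite("pics/c4.png",o)
a=np.load("top0.npy",allow_pickle=True).item()["frame"];df=cv2.absdiff(a,T["frame"]).max(2)
print("ladle/cup diff",[(df[220:242,x0:x1]>60).sum() for x0,x1 in((163,190),(198,222),(235,312))])
E
```

```text
[ 0.1808 -3.0079 -0.5556] 33.025
0.08802185625648838 [ 0.3123 -0.6615  0.635 ]
(array([0.5072, 0.0185, 0.199 ]), array([-0.0494,  0.0465, -0.5204]), 35.2667)
36.475
-0.081 7 0.12566569096134783
-0.075 9 0.12780410005140364
-0.064 11 0.1281782694353737
-0.055 9 0.12742200319799446
-0.045 8 0.1262618535418908
-0.034 9 0.13389969436975102
-0.017 12 0.12019855567665527
0 13 0.13083620932400453
0.017 11 0.12282091182074173
0.034 10 0.13411724629748434
0.05 11 0.12172557320795008
0.06 6 0.12169259336566973
row y range -0.08177421241672353 0.06471587153381139
ladle/cup diff [np.int64(0), np.int64(0), np.int64(0)]
```

View pics/c4.png

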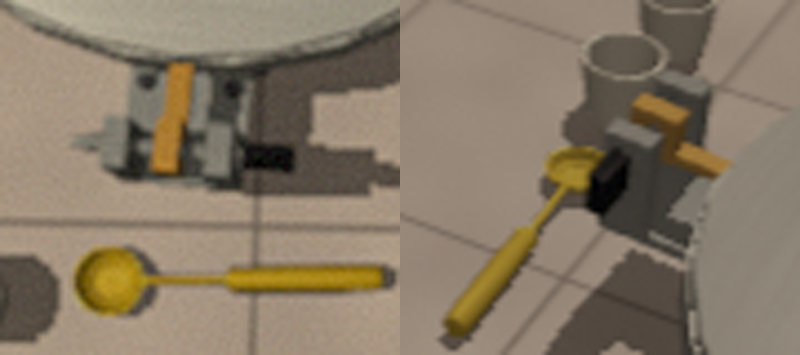

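The pin is through all three knuckles: tip at +65 mm, handle rear at -82 mm, collar on the outer knuckle, ladle and cups unchanged. One wider check of the brass height, then hand in.

```bash
python3 - <<'E'
from ins import *
for n in("top3","scene3"):
    P=pts(np.load(n+".npy",allow_pickle=True).item());X=(P[...,:2]-H)@np.c_[ex,ey]
    for k in(-.034,0,.034):
        m=(abs(X[...,0])<.013)&(abs(X[...,1]-k)<.006)&(P[...,2]>.125);print(n,k,m.sum(),np.median(P[m][:,2]))
hold(.3); print(st()); job_done()
E
```

```text
top3 -0.034 38 0.13351880205003142
top3 0 37 0.13417106050999572
top3 0.034 38 0.1335051130963696
scene3 -0.034 22 0.13350348643317633
scene3 0 20 0.13268507090213888
scene3 0.034 19 0.1334270326234629
(array([ 0.4203, -0.2495,  0.2499]), array([-0.1179, -0.102 , -0.1152]), 36.775)
the job is handed in; nothing more can be done
```

The hinge is pinned and the job is handed in, at 36.8 s on the robot's clock.

- **Lid knuckle:** I felt the steel tops at 133.2 mm, then pressed the brass knuckle down until it was flush with them.
- **Pin:** I took the middle-sized pin from the tray and threaded it in from the -y end. Forces stayed under 2 N until the collar met the outer knuckle, at about 12 N. I then eased off, let go and moved the arm clear.

**Last checks:**
- **Knuckles:** The three tops agree within about 1 mm in both views.
- **Pin position:** The tip is at +65 mm and the handle's rear at -82 mm, which is where a fully seated pin should be.
- **Cups and ladle:** Neither shows any change in the top view.

**Disagreements:**
- **Brass height:** One small-patch reading gave the brass top as 130.8 mm. The wider check (134.2 mm from the top, 132.7 mm from the scene camera) did not bear that out, so I put it down to depth noise.
- **Row position:** The side probe put the row about 1.7 mm nearer the robot than the cameras did, assuming 20 mm fingers. I stayed close to the camera value, and the pin went in freely.

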